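# Present the sample jar to the reader and close the balance

### The job

Make the balance ready for weighing: turn the sample jar where it stands on the pan so that its label faces the code reader beside the balance, then put the cover plate on the draft shield, both pins through its holes and lying fully home on the rim. The shield sits a little loosely on the balance, so feel for the pins with the plate. Leave the jar standing on the pan with its label to the reader, and do not shift or tip the tip box or the flask.

Things in the scene. Friction and masses are not known exactly. Their poses are not given: they have to be found in the camera images.
- balance: White laboratory balance, fixed to the bench, display at its -x end: housing x = -165 to 110 mm, y = -110 to 110 mm, 48 mm high. Origin on the bench under the centre of the round steel pan (100 mm across, top at z = 60 mm); z up. A rigid draft shield of four glass panes with a grey rim stands around the pan, open at the top (opening 148 mm in x by 144 mm in y).
- rim (a point): Nominal centre of the shield's rim top, 150 mm above the balance's origin, axes as the balance. Rim 200 mm (x) by 160 mm (y). The shield, with its pins, is square to the balance but sits off this nominal place by an unknown, fixed shift of up to 7 mm in x and 7 mm in y, not shown by this pose: it must be felt or seen.
- pin_a (a point): Nominal tip of one of the two fixed upright steel pins on the shield's rim, at x = -85 mm, y = 0 of the rim centre: 10 mm in diameter, blunt (1 mm rounding), 12 mm tall above the rim. The real pin is off by the shield's unknown shift (up to 7 mm in x and y).
- pin_b (a point): The same for the other pin, at x = +85 mm, y = 0 of the rim centre; both pins share one shift.
- cover: Loose aluminium cover plate, 200 (x) x 160 (y) x 6 mm, 0.25 to 0.5 kg, flat on the bench at the start. Origin at the centre of its underside, z up. Two through holes, 14 mm in diameter (2 mm play round each pin), at x = -85 and +85 mm, y = 0; it fits either way round. Home, its underside lies on the rim top, 12 mm lower than when it rests on the pin tips.
- handle (a point): Centre of the cover's black bar handle, 34 mm above the plate's underside. Bar 70 mm along the cover's x, 14 mm wide (y), 12 mm high (top 40 mm above the underside), on two feet 12 mm long at x = -29 and +29 mm; the gap under it is open.
- jar: Amber glass jar with a black cap, upright on the pan, about 0.25 kg: glass 52 mm in diameter, 62 mm high, cap 54 mm in diameter from z = 62 to 84 mm; top 6 mm below the rim top. Origin at the centre of its underside, z up. A white barcode label is on its +x side; a white seal strip runs from the middle of the cap's top over the edge to the label.
- label (a point): Middle of the jar's label: on the jar's side, 27 mm out along the jar's +x, 30 mm above its underside.
- window (a point): Middle of the code reader's window. The reader, fixed to the bench on the balance's -y side, is a grey head 60 x 48 x 50 mm on a short post and foot (75 x 70 mm), top 119 mm above the bench; the window, in its face towards the balance, is 94 mm above the bench.
- tipbox: Bystander: loose grey box with a yellow top, 85 (x) x 125 (y) x 60 mm, origin under its centre.
- flask: Bystander: loose conical glass flask, 84 mm across the foot, 138 mm high, origin under its centre.
Not all that is in view belongs to the job. Leave any turquoise look-alike of the part that bears window alone.

How it is judged (in metres and radians):
On the way, in this order (a step that is already met when the one before it is completed fails the run):
1. the jar stands on the pan with its label facing the reader (x of window in the frame of jar above 0.08 m and y of window in the frame of jar between -0.05 and 0.05 m and x of jar in the frame of balance between -0.03 and 0.03 m and y of jar in the frame of balance between -0.03 and 0.03 m and z of jar in the frame of balance between 0.055 and 0.065 m and angle between jar's own z axis and vertical below 0.1 rad), for 0.2 s.
2. the cover plate lies home on the shield, over both pins (x of cover in the frame of balance between -0.013 and 0.013 m and y of cover in the frame of balance between -0.013 and 0.013 m and z of cover in the frame of balance between 0.146 and 0.1535 m and angle between cover's own z axis and vertical below 0.025 rad and angle between the x axis of cover and the x axis of balance, either way round below 0.06 rad), for 0.2 s.
At the end, for the whole second after the job is handed in: Cover level on the shield rim, both pins in its holes (underside within 3.5 mm of the rim, square within 0.06 rad); jar upright on the pan, within 30 mm of its centre in x and y, the reader window ahead of its label and within 50 mm of the label's centre line; both released and at rest (all of step 1 and all of step 2 and linear speed of each of cover, jar below 0.02 m/s); the robot touches nothing.
It fails at once if the tipbox is shifted by more than 30 mm or tipped (distance of tipbox from where it was at the start of the episode above 0.03 m or angle between tipbox's own z axis and vertical above 0.3 rad).
It fails at once if the flask is shifted by more than 30 mm or tipped (distance of flask from where it was at the start of the episode above 0.03 m or angle between flask's own z axis and vertical above 0.3 rad).
It also fails if it takes over 72 s, if anything falls off the work surface, if the arm or the gripper's body presses on something with over 40 N, if the wrist force passes 120 N, or if a joint passes its speed limit or range.

### The arm

A 6-joint arm with a two-finger parallel gripper is mounted at the origin on the work surface. World frame = base frame: x ahead of the robot, y to its left, z up, the work surface at z = 0. Lengths are in mm, angles in degrees, forces in N, time in s.
With the tool pointing down it reaches from about 300 to 850 mm from the base axis. Payload 4.2 kg.
Tool frame: the origin (TCP) lies at the very end of the fingers, on their centre line; the grasp point (between the pads) lies 19 mm behind it; z points along the fingers, y is the line along which they close (so a half turn about z gives the same grasp; the last joint's range is limited). The gripper opens to 91 mm and grips with 3 to 60 N. Pads are 32 mm wide; open, the fingers measure 118 mm over their backs; the gripper's body (76 mm by 178 mm) begins 60 mm behind the grasp point.
Start: joints at [65.317, 18.312, 89.639, -0, 72.044, -1.146], TCP at [229.626, 527.176, 213.976] pointing down, gripper open.
Joint ranges: [-177.97, 177.97], [-48.28, 115.42], [12.27, 149.76], [-77.06, 257.06], [2.81, 150.46], [-146.56, 146.56]. Speed limits (degrees/s): [147.25, 147.25, 180, 180, 180, 180].

### API

Orientations are given as [roll, pitch, yaw] about the fixed x, y, z axes, in that order (R = Rz(yaw) Ry(pitch) Rx(roll)).
In Python, from workcell import env, grab_frame gives the robot as it stands. The module is installed in compiled form; this text tells all that it offers.
- The arm moves only by the tool move_arm, never from a script. Its argument "plan" is a list of rows, each an object of numbers: "tx", "ty", "tz": the shift along the tool's x, y, z in cm; "wx", "wy", "wz": the turn, a rotation vector about the tool's x, y, z in rad. In form: [{"tx": .., "ty": .., "tz": .., "wx": .., "wy": .., "wz": ..}, ...]. A call has 1 to 12 rows; each row shifts and turns the commanded pose from where the row before left it, along the tool's axes as they then stand; what a row does not reach is not made up. A row lasts 1/12 s, in which the tool goes at most 41.7 mm and 7.16 degrees, less where a joint would pass 70% of its speed; a pose out of reach is approached as far as the arm can. A call is refused whole if a number of a shift passes 4.17 or a number of a turn 0.125, either way. A call with a gripper value outside its range is refused whole. "gripper" is the finger opening in cm, from 0 to 9.12, set as the call begins (left out, the last holds). The fingers move at their own pace and stop on an object; "force" is the grip in N (left out, the last holds). Time passes only in rows, so rows that do not move let the fingers close. It gives the time, the measured TCP pose, the force, the opening and the grip force at its end, in the units of the state.
- env.state(): the state, without advancing time (a new reading comes with each control period).
- grab_frame(name): name is "scene" or "top" or "wrist"; returns a dict with "color" (400x640x3 uint8, red, green, blue), "vfov" (degrees; the focal length in pixels is half the picture's height over the tangent of half this angle, whatever the lens; pixels are square), "cx", "cy" (the principal point, pixels), "view" (4x4, takes a point from world to camera coordinates). Camera axes: x right, y up, looking along -z (the intrinsics and any distortion apply to the point x, -y, -z); pixel columns grow to the right and rows downward; lengths in mm; the calibration is good to about 2 mm. The wrist camera is an equidistant fisheye: a pixel r from the principal point sees the ray r / f radians off the axis. A picture is of the moment at which its call begins. There is no depth.
- env.job_done(): hands the job in; it is judged then, once.
The state is a dict: "time_s": time; "qpos": joint angles; "qvel": joint speeds; "effort": joint torques, N m; "ee_pos": TCP position; "ee_rot": TCP orientation; "force": force on the tool from outside, world axes, zero at the start; "torque": the same for the moment, N m; "gripper_width": finger opening in mm; "gripper_force": force on a finger pad.
Only numpy, scipy, OpenCV 4.12 (cv2) and the standard library are available. Lean on these libraries where they do the work, as an engineer would, in place of code of your own. Each camera call takes 0.05 s, during which the arm holds its last target. There are 200 camera calls.

## Working session

There is one attempt and no reset: what is moved stays moved. The work goes in short steps, Python scripts to look and compute and a tool call to move; the robot and the scene stay as the last step left them, time stands still between calls to the robot, and variables do not carry over. Pictures are saved under pics/ and viewed, at most 10 in all, crops included, and the job is handed in when it is done.

Besides the shell and the picture viewer there is one more tool, called in YAML: its name, and indented under it one key for each argument. move_arm: Moves the arm, as the interface text tells. Its arguments: {"type":"object","properties":{"plan":{"type":"array","items":{"type":"object","properties":{"tx":{"type":"number"},"ty":{"type":"number"},"tz":{"type":"number"},"wx":{"type":"number"},"wy":{"type":"number"},"wz":{"type":"number"}}}},"gripper":{"type":"number"},"force":{"type":"number"}},"required":["plan"]}

```bash
mkdir -p pics; cat > h.py <<'E'
import numpy as np,cv2
from workcell import env,grab_frame
def ray(f,u,v):
    V=np.array(f["view"]);F=200/np.tan(np.radians(f["vfov"])/2)
    d=np.array([(u-f["cx"])/F,-(v-f["cy"])/F,-1.]);
    if f.get("fish"):
        r=np.hypot(u-f["cx"],v-f["cy"]);t=r/F
        d=np.array([(u-f["cx"])/r*np.sin(t),-(v-f["cy"])/r*np.sin(t),-np.cos(t)])
    R=V[:3,:3];return -R.T@V[:3,3],R.T@d/np.linalg.norm(d)
def onz(f,u,v,z):
    o,d=ray(f,u,v);return (o+d*(z-o[2])/d[2]).round(1)
def tri(*rs):
    A=sum(np.eye(3)-np.outer(d,d) for o,d in rs);b=sum((np.eye(3)-np.outer(d,d))@o for o,d in rs)
    p=np.linalg.solve(A,b);return p.round(1),[round(float(np.linalg.norm(np.cross(p-o,d))),1) for o,d in rs]
E
python3 - <<'E'
from h import *
import pickle
fs={}
for n in("scene","top","wrist"):
    f=dict(grab_frame(n));f["fish"]=n=="wrist";fs[n]=f
    print(n,f["vfov"],f["cx"],f["cy"],np.array(f["view"]).round(3).tolist(),[k for k in f])
    cv2.imwrite(f"pics/{n}0.png",f["color"][:,:,::-1])
pickle.dump(fs,open("f0.pkl","wb"))
print(env.state())
E
```

```text
scene 47.96228942673321 316.6542402290684 197.120644026259 [[0.571, 0.821, -0.009, -233.586], [-0.717, 0.504, 0.481, 431.175], [0.399, -0.268, 0.877, -1552.446], [0.0, 0.0, 0.0, 1.0]] ['color', 'vfov', 'cx', 'cy', 'view', 'fish']
top 53.78347227274225 318.25715784924165 199.16057448826973 [[-0.022, -1.0, 0.002, -112.725], [0.997, -0.022, 0.072, -579.999], [-0.072, 0.003, 0.997, -1153.381], [0.0, 0.0, 0.0, 1.0]] ['color', 'vfov', 'cx', 'cy', 'view', 'fish']
wrist 65.70646984690485 317.891604291044 193.06281986351578 [[0.4, 0.916, -0.002, -572.962], [-0.891, 0.388, -0.237, 26.82], [-0.217, 0.096, 0.971, -390.217], [0.0, 0.0, 0.0, 1.0]] ['color', 'vfov', 'cx', 'cy', 'view', 'fish']
{'time_s': 0.15, 'qpos': array([ 6.53173640e+01,  1.83423304e+01,  8.96904926e+01,  1.18089890e-03,
        7.20429462e+01, -1.14535689e+00]), 'qvel': array([-0.0375143 , -0.1601813 , -0.21052072, -0.05850101,  0.10282123,
       -0.03382027]), 'effort': array([ 1.02038768e-03, -4.12774265e+01, -2.32158172e+01,  7.27232010e-02,
        4.34766524e-02, -9.86539430e-05]), 'ee_pos': array([229.45435365, 526.82266923, 213.32143309]), 'ee_rot': array([-1.79924268e+02, -2.63721283e-03,  1.56462354e+02]), 'force': array([ 0.32084835, -0.25759711,  0.33899111]), 'torque': array([0.00084859, 0.01996562, 0.01931889]), 'gripper_force': 0.0, 'gripper_width': 91.10612708142666}
```

View pics/scene0.png

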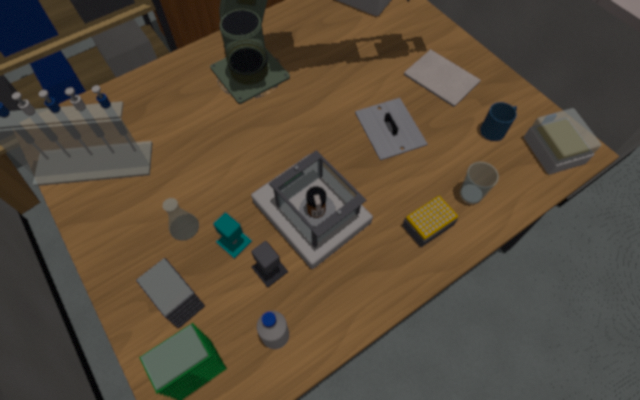

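View pics/top0.png

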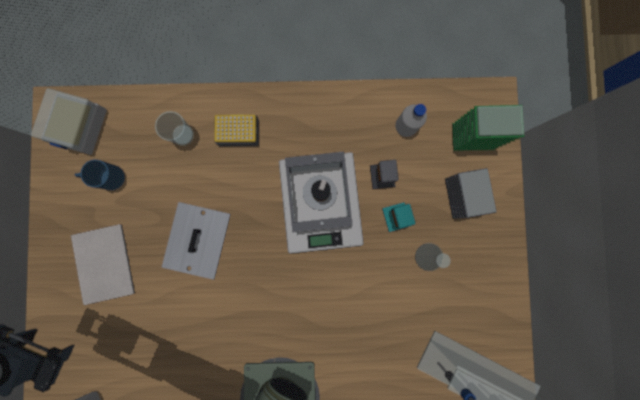

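The scene picture shows the balance with its shield at about (313,205), the cover at (391,127), the grey reader at (267,262) and a turquoise look-alike at (231,235). In the top view the balance is at (320,200), the cover at (196,240), the grey reader at (385,174) and the turquoise one at (399,217). The two reader candidates are grey (385,174) and turquoise (399,217). Grey fits the description, so I'll check it in an enlarged crop.

```bash
python3 - <<'E'
import pickle,cv2,numpy as np
fs=pickle.load(open("f0.pkl","rb"))
T=fs["top"]["color"][:,:,::-1];S=fs["scene"]["color"][:,:,::-1]
g=lambda a:np.clip(a.astype(float)*1.5,0,255).astype(np.uint8)
a=cv2.resize(g(T[145:255,275:415]),(560,440),interpolation=3)
b=cv2.resize(g(T[200:280,160:232]),(240,267),interpolation=3)
c=cv2.resize(g(S[150:265,245:375]),(240,212),interpolation=3)
o=np.zeros((600,800,3),np.uint8);o[:440,:560]=a;o[:267,560:]=b;o[270:482,560:]=c
cv2.imwrite("pics/c1.png",o)
E
```

```text
(no output)
```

View pics/c1.png

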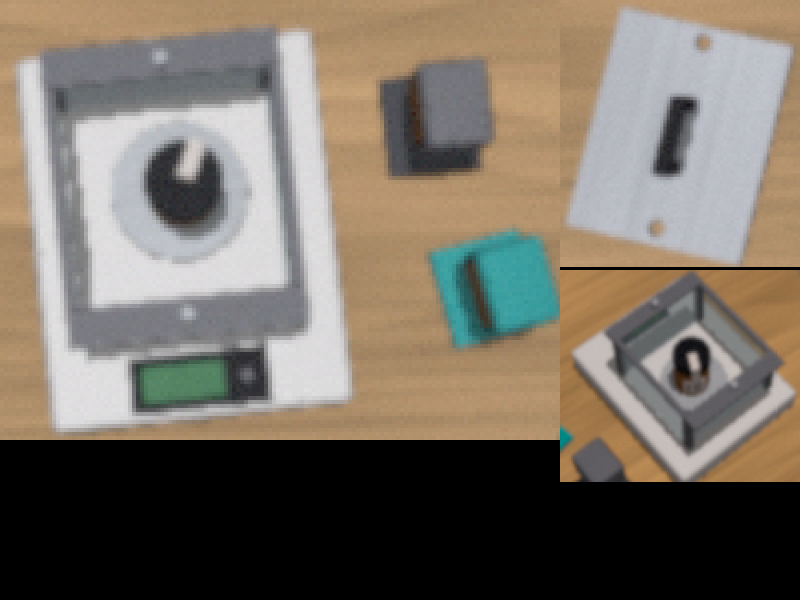

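The crop confirms it. The grey reader's window faces the balance on its -y side, and the turquoise one is the decoy. The pins show as bright dots at top pixels (315,159) and (322,223), and the jar's strip points roughly to +x. Now I'll measure.

```bash
cat > m.py <<'E'
from h import *
import pickle
def cen(img,u,v,r,sign,rel=.5):
    u,v=int(round(u)),int(round(v));g=img.mean(2)[v-r:v+r+1,u-r:u+r+1]*sign
    w=g-np.median(g);w=np.clip(w-.3*w.max(),0,None)
    n,l,s,c=cv2.connectedComponentsWithStats((w>0).astype(np.uint8))
    k=max(range(1,n),key=lambda i:w[l==i].sum());w=w*(l==k)
    y,x=np.mgrid[-r:r+1,-r:r+1];return u+(w*x).sum()/w.sum(),v+(w*y).sum()/w.sum()
E
python3 - <<'E'
from m import *
fs=pickle.load(open("f0.pkl","rb"));t,s=fs["top"],fs["scene"];T,S=t["color"],s["color"]
# pins; scene guesses from crop (scale 240/130=1.846)
P={}
for n,tu,z in(("pa",(322,223),162),("pb",(315,159),162)):
    c=cen(T,*tu,4,1);P[n]=onz(t,*c,z)
    V=np.array(s["view"]);q=V[:3,:3]@P[n]+V[:3,3];F=200/np.tan(np.radians(s["vfov"])/2)
    g=(s["cx"]-F*q[0]/q[2],s["cy"]+F*q[1]/q[2]);c2=cen(S,*g,4,1)
    print(n,c,P[n],"pred",np.round(g,1),"found",np.round(c2,1),tri(ray(t,*c),ray(s,*c2)))
for n,tu,r,sg,z in(("hole1",(203,212.5),3,-1,5),("hole2",(188.7,268),3,-1,5)):
    c=cen(T,*tu,r,sg);print(n,c,onz(t,*c,z))
def mask(M,x0,y0,x1,y1):
    m=np.zeros(M.shape,np.uint8);m[y0:y1,x0:x1]=M[y0:y1,x0:x1];n,l,st,c=cv2.connectedComponentsWithStats(m)
    k=1+np.argmax(st[1:,4]);cs,_=cv2.findContours((l==k).astype(np.uint8),0,2);return max(cs,key=cv2.contourArea),c[k],st[k]
g=T.astype(int).mean(2);sat=T.astype(int).max(2)-T.astype(int).min(2)
print("plate bg",g[215,215],g[215,160],sat[215,215],sat[215,160])
# plate
ct,c,st=mask(((g>100)&(sat<30)).astype(np.uint8),155,195,240,285);b=cv2.minAreaRect(ct)
print("plate",c,st,b,[onz(t,*p,6) for p in cv2.boxPoints(b)],onz(t,*b[0],6))
ct,c,st=mask((g<60).astype(np.uint8),180,220,210,260);print("handle",c,st,cv2.minAreaRect(ct),onz(t,*c,40))
ct,c,st=mask(((g>100)&(sat<30)).astype(np.uint8),270,140,370,260);h=cv2.minAreaRect(ct);print("housing",h,[onz(t,*p,48) for p in cv2.boxPoints(h)],onz(t,*h[0],48))
ct,c,st=mask((g<55).astype(np.uint8),300,172,340,212);e=cv2.minEnclosingCircle(ct);print("cap",c,st,e,onz(t,*e[0],144))
print("strip",onz(t,275+182/4,145+176/4,144),onz(t,275+195/4,145+143/4,144))
ct,c,st=mask(((g<100)&(sat<25)).astype(np.uint8),377,157,402,184);print("reader head",[onz(t,275+a/4,145+b/4,119) for a,b in((418,62),(487,60),(493,145),(423,145))])
c=g[172:212,300:342];print(np.round(c[:,::1]).astype(int)[5:28,8:30])
E
```

```text
pa (np.float64(321.4811320754717), np.float64(222.77122641509433)) [ 505.3 -132.1  162. ] pred [295.6 166.4] found [294.5 165.2] (array([ 504.5, -133.2,  168.4]), [1.4, 1.4])
pb (np.float64(314.4748490945674), np.float64(158.6287726358149)) [ 674.6 -117.5  162. ] pred [338.5 210.9] found [336.7 208. ] (array([ 671.4, -119. ,  175. ]), [1.7, 1.7])
hole1 (np.float64(202.17930766238817), np.float64(212.34383508362504)) [546.5 224.6   5. ]
hole2 (np.float64(187.9102564102564), np.float64(267.9935897435897)) [381.5 267.2   5. ]
plate bg 131.33333333333334 88.0 5 41
plate [195.3256351  240.26991917] [ 161  202   69   78 3464] ((195.20590209960938, 240.17648315429688), (54.327980041503906, 69.60772705078125), 14.03624439239502) [array([385.3, 348.7,   6. ]), array([585.8, 299.2,   6. ]), array([542.6, 140.7,   6. ]), array([343.1, 192. ,   6. ])] [463.6 245.2   6. ]
handle [193.44029851 240.46268657] [188 229  13  23 134] ((193.92617797851562, 240.48060607910156), (6.92221736907959, 22.853498458862305), 14.743562698364258) [463.7 239.8  40. ]
housing ((320.2483825683594, 202.1993865966797),
[... 1960 characters left out ...]
2  33  29  31  32  34  32  29
   32  31  33  44]
 [127 126 118  90  56  34  36  32  33  35  29  30  35  31  35  34  31  33
   32  33  33  43]
 [127 127 122 105  68  39  33  32  32  34  31  33  32  36  33  35  32  32
   32  27  36  48]
 [126 126 124 112  80  45  35  31  34  30  33  31  33  32  33  33  36  34
   33  30  39  54]
 [128 128 127 119  95  58  32  29  38  33  32  33  35  29  35  34  33  34
   31  35  44  62]
 [129 130 129 126 111  77  47  36  31  30  31  34  33  28  32  33  34  29
   35  41  54  68]
 [129 129 129 127 120 103  66  42  34  28  31  32  34  36  33  31  32  32
   41  52  64  70]
 [127 129 129 127 126 116  94  63  42  38  31  29  29  30  29  35  35  39
   51  63  69  76]]
```

```bash
cat > go.py <<'E'
from h import *
from scipy.spatial.transform import Rotation as Ro
def delta(target,yaw=None):
    s=env.state();R=Ro.from_euler("xyz",s["ee_rot"],degrees=True);d=R.inv().apply(np.array(target)-s["ee_pos"])/10
    print("t=%.2f"%s["time_s"],"pos",s["ee_pos"].round(1),"rot",s["ee_rot"].round(2),"tool cm",d.round(3))
    if yaw is not None:
        print("rotvec",(R.inv()*Ro.from_euler("xyz",[180,0,yaw],degrees=True)).as_rotvec().round(4))
E
python3 - <<'E'
from go import *
import pickle
f=pickle.load(open("f0.pkl","rb"))["wrist"];print("cam",ray(f,318,190))
delta([560,-128,330],156.5)
E
```

```text
cam (array([168.55338913, 552.34820443, 384.41460629]), array([ 0.20798926, -0.09231514, -0.97376506]))
t=0.15 pos [229.5 526.8 213.3] rot [-179.92   -0.    156.46] tool cm [-56.454 -46.849 -11.609]
rotvec [-0.0013 -0.     -0.0007]
```

move_arm:
  plan:
    - {"tx": -2.3,"ty": -1.9,"tz": -0.9}
    - {"tx": -2.3,"ty": -1.9,"tz": -0.9}
    - {"tx": -2.3,"ty": -1.9,"tz": -0.9}
    - {"tx": -2.3,"ty": -1.9,"tz": -0.9}
    - {"tx": -2.3,"ty": -1.9,"tz": -0.9}
    - {"tx": -2.3,"ty": -1.9,"tz": -0.9}
    - {"tx": -2.3,"ty": -1.9,"tz": -0.9}
    - {"tx": -2.3,"ty": -1.9,"tz": -0.9}
    - {"tx": -2.3,"ty": -1.9,"tz": -0.9}
    - {"tx": -2.3,"ty": -1.9,"tz": -0.9}
    - {"tx": -2.3,"ty": -1.9,"tz": -0.9}
    - {"tx": -2.3,"ty": -1.9,"tz": -0.9}

```text
schema error: expected keys tx, ty, tz, wx, wy, wz
```

move_arm:
  plan:
    - {"tx": -2.4,"ty": -2.0}
    - {"tx": -2.4,"ty": -2.0}
    - {"tx": -2.4,"ty": -2.0}
    - {"tx": -2.4,"ty": -2.0}
    - {"tx": -2.4,"ty": -2.0}
    - {"tx": -2.4,"ty": -2.0}
    - {"tx": -2.4,"ty": -2.0}
    - {"tx": -2.4,"ty": -2.0}
    - {"tx": -2.4,"ty": -2.0}
    - {"tx": -2.4,"ty": -2.0}
    - {"tx": -2.4,"ty": -2.0}
    - {"tx": -2.4,"ty": -2.0}

```text
schema error: expected keys tx, ty, tz, wx, wy, wz
```

move_arm:
  plan:
    - {}
    - {}
    - {}

```text
schema error: expected keys tx, ty, tz, wx, wy, wz
```

```bash
python3 - <<'E'
from go import *
import pickle
f=dict(grab_frame("wrist"));f["fish"]=True;pickle.dump(f,open("w1.pkl","wb"))
cv2.imwrite("pics/w1.png",np.clip(f["color"][:,:,::-1]*1.4,0,255).astype(np.uint8));delta([592,-131,200],156.5)
E
```

```text
t=0.20 pos [229.5 526.9 213.4] rot [-179.94   -0.    156.46] tool cm [-59.508 -45.836   1.392]
rotvec [-0.0011 -0.     -0.0007]
```

View pics/w1.png

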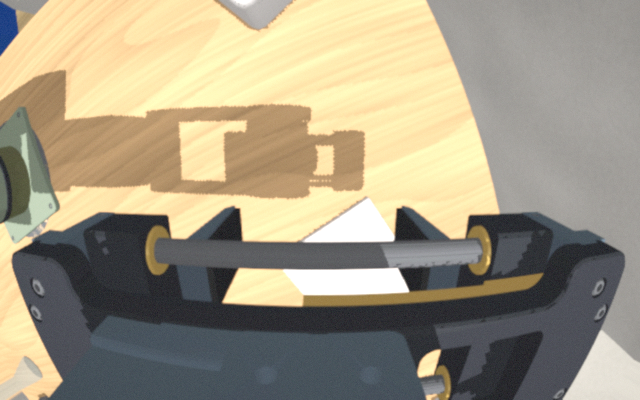

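The move rows need all six keys, so nothing has moved. The wrist picture only shows the bench, with the fingers near row 240 and the tool's -x pointing up. I'll stop 70 mm short of the jar so that it shows above the fingers.

move_arm:
  plan:
    - {"tx": -2.2,"ty": -1.9,"tz": -0.9,"wx": 0,"wy": 0,"wz": 0}
    - {"tx": -2.2,"ty": -1.9,"tz": -0.9,"wx": 0,"wy": 0,"wz": 0}
    - {"tx": -2.2,"ty": -1.9,"tz": -0.9,"wx": 0,"wy": 0,"wz": 0}
    - {"tx": -2.2,"ty": -1.9,"tz": -0.9,"wx": 0,"wy": 0,"wz": 0}
    - {"tx": -2.2,"ty": -1.9,"tz": -0.9,"wx": 0,"wy": 0,"wz": 0}
    - {"tx": -2.2,"ty": -1.9,"tz": -0.9,"wx": 0,"wy": 0,"wz": 0}
    - {"tx": -2.2,"ty": -1.9,"tz": -0.9,"wx": 0,"wy": 0,"wz": 0}
    - {"tx": -2.2,"ty": -1.9,"tz": -0.9,"wx": 0,"wy": 0,"wz": 0}
    - {"tx": -2.2,"ty": -1.9,"tz": -0.9,"wx": 0,"wy": 0,"wz": 0}
    - {"tx": -2.2,"ty": -1.9,"tz": -0.9,"wx": 0,"wy": 0,"wz": 0}
    - {"tx": -2.2,"ty": -1.9,"tz": -0.9,"wx": 0,"wy": 0,"wz": 0}
    - {"tx": -2.2,"ty": -1.9,"tz": -0.9,"wx": 0,"wy": 0,"wz": 0}

```text
time_s: 1.2
ee_pos: [380.8, 211.3, 322.4]
ee_rot: [180.0, 0.0, 156.5]
force: [1.0, 0.5, 0.6]
gripper_width: 91.2
gripper_force: 0.0
```

move_arm:
  plan:
    - {"tx": -2.2,"ty": -1.9,"tz": 0,"wx": 0,"wy": 0,"wz": 0}
    - {"tx": -2.2,"ty": -1.9,"tz": 0,"wx": 0,"wy": 0,"wz": 0}
    - {"tx": -2.2,"ty": -1.9,"tz": 0,"wx": 0,"wy": 0,"wz": 0}
    - {"tx": -2.2,"ty": -1.9,"tz": 0,"wx": 0,"wy": 0,"wz": 0}
    - {"tx": -2.2,"ty": -1.9,"tz": 0,"wx": 0,"wy": 0,"wz": 0}
    - {"tx": -2.2,"ty": -1.9,"tz": 0,"wx": 0,"wy": 0,"wz": 0}
    - {"tx": -2.2,"ty": -1.9,"tz": 0,"wx": 0,"wy": 0,"wz": 0}
    - {"tx": -2.2,"ty": -1.9,"tz": 0,"wx": 0,"wy": 0,"wz": 0}
    - {"tx": -2.2,"ty": -1.9,"tz": 0,"wx": 0,"wy": 0,"wz": 0}
    - {"tx": -2.2,"ty": -1.9,"tz": 0,"wx": 0,"wy": 0,"wz": 0}
    - {"tx": -2.2,"ty": -1.9,"tz": 0,"wx": 0,"wy": 0,"wz": 0}
    - {"tx": -2.2,"ty": -1.9,"tz": 0,"wx": 0,"wy": 0,"wz": 0}

```text
time_s: 2.2
ee_pos: [531.9, -103.2, 321.7]
ee_rot: [180.0, -0.0, 156.4]
force: [1.2, -0.0, 0.2]
gripper_width: 91.1
gripper_force: 0.0
```

move_arm:
  plan:
    - {"tx": 0,"ty": 0,"tz": 0,"wx": 0,"wy": 0,"wz": 0}
    - {"tx": 0,"ty": 0,"tz": 0,"wx": 0,"wy": 0,"wz": 0}
    - {"tx": 0,"ty": 0,"tz": 0,"wx": 0,"wy": 0,"wz": 0}

```text
time_s: 2.45
ee_pos: [531.2, -101.4, 321.6]
ee_rot: [180.0, -0.1, 156.5]
force: [0.0, 0.2, 0.5]
gripper_width: 91.1
gripper_force: 0.0
```

```bash
python3 - <<'E'
from go import *
import pickle
f=dict(grab_frame("wrist"));f["fish"]=True;pickle.dump(f,open("w2.pkl","wb"))
cv2.imwrite("pics/w2.png",np.clip(f["color"][:,:,::-1]*1.2,0,255).astype(np.uint8));delta([592,-131,200],156.5)
E
```

```text
t=2.50 pos [ 531.2 -101.   321.9] rot [ 1.7997e+02 -4.0000e-02  1.5649e+02] tool cm [-6.784 -0.33  12.185]
rotvec [ 0.0004 -0.0006 -0.0001]
```

View pics/w2.png

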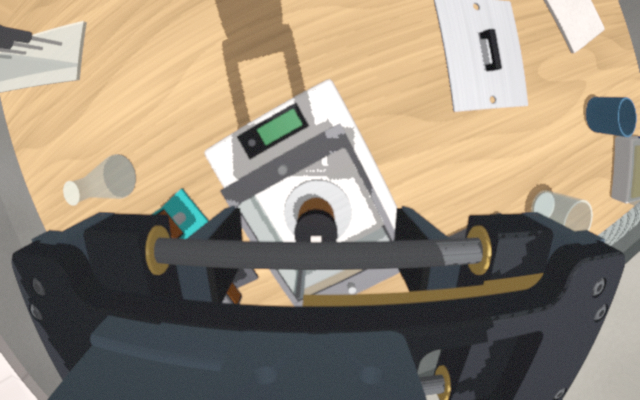

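This picture shows the display towards the top of the image, pin a at (282,170), pin b at (352,289), and the jar near (316,222) partly behind the gripper. The cover's holes are at (476,6) and (493,99). Image up is tool +x, so I'll move along tool -x to clear the view of the jar and get a second viewpoint.

move_arm:
  plan:
    - {"tx": -3,"ty": 0,"tz": 0,"wx": 0,"wy": 0,"wz": 0}
    - {"tx": -3,"ty": 0,"tz": 0,"wx": 0,"wy": 0,"wz": 0}
    - {"tx": -3,"ty": 0,"tz": 0,"wx": 0,"wy": 0,"wz": 0}
    - {"tx": -3,"ty": 0,"tz": 0,"wx": 0,"wy": 0,"wz": 0}
    - {"tx": 0,"ty": 0,"tz": 0,"wx": 0,"wy": 0,"wz": 0}
    - {"tx": 0,"ty": 0,"tz": 0,"wx": 0,"wy": 0,"wz": 0}
    - {"tx": 0,"ty": 0,"tz": 0,"wx": 0,"wy": 0,"wz": 0}

```text
time_s: 3.08
ee_pos: [641.0, -148.5, 322.0]
ee_rot: [180.0, -0.1, 156.5]
force: [-0.4, -0.3, 0.5]
gripper_width: 91.6
gripper_force: 0.0
```

```bash
python3 - <<'E'
from go import *
import pickle
f=dict(grab_frame("wrist"));f["fish"]=True;pickle.dump(f,open("w3.pkl","wb"))
g=np.clip(f["color"][:,:,::-1]*1.3,0,255).astype(np.uint8)
w2=np.clip(pickle.load(open("w2.pkl","rb"))["color"][:,:,::-1]*1.3,0,255).astype(np.uint8)
o=np.zeros((600,800,3),np.uint8)
o[:420,:800]=cv2.resize(g[20:230,140:540],(800,420),interpolation=3)
o[422:,:270]=cv2.resize(w2[156:215,260:350],(270,178),interpolation=3)
o[422:,272:542]=cv2.resize(w2[250:309,310:400],(270,178),interpolation=3)
cv2.imwrite("pics/w3.png",o);delta([592,-131,200],156.5)
E
```

```text
t=3.13 pos [ 640.7 -148.5  322.6] rot [ 1.7999e+02 -1.0000e-02  1.5653e+02] tool cm [ 5.167 -0.339 12.256]
rotvec [ 0.0002 -0.0001  0.0005]
```

View pics/w3.png

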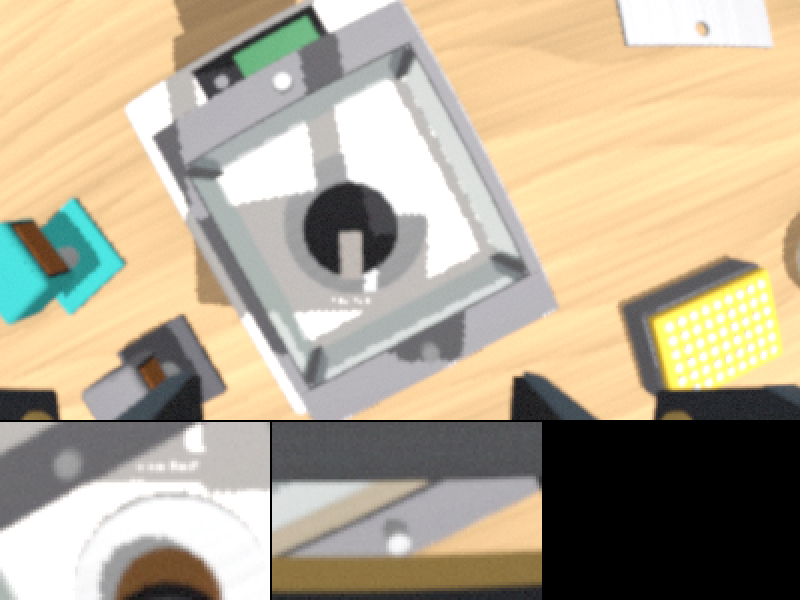

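The crop shows pin a at (281,60), pin b at (355,196), the cap's centre at about (315,134) with the strip running straight down, and the reader's window near (215,206). Next I'll triangulate.

```bash
python3 - <<'E'
from m import *
L=lambda n:pickle.load(open(n,"rb"))
w2,w3=L("w2.pkl"),L("w3.pkl");t=L("f0.pkl")["top"];s=L("f0.pkl")["scene"]
p={}
for n,a,b,tp in(("pa",(282.3,170.3),(281.5,60.5),(321.5,222.8)),("pb",(352.3,290),(355.5,196),(314.5,158.6))):
    c2=cen(w2["color"],*a,5,1);c3=cen(w3["color"],*b,5,1)
    print(n,np.round(c2,1),np.round(c3,1),tri(ray(w2,*c2),ray(w3,*c3)),"3v",tri(ray(w2,*c2),ray(w3,*c3),ray(t,*tp)),"z162:",onz(w2,*c2,162),onz(w3,*c3,162))
g=w3["color"].astype(int).mean(2);m=np.zeros(g.shape,np.uint8);m[105:165,285:345]=(g<75)[105:165,285:345]
n,l,st,c=cv2.connectedComponentsWithStats(m);k=1+np.argmax(st[1:,4]);ct=max(cv2.findContours((l==k).astype(np.uint8),0,2)[0],key=cv2.contourArea)
e=cv2.minEnclosingCircle(ct);h=cv2.fitEllipse(cv2.convexHull(ct));print("cap",e,h,onz(w3,*h[0],144),"top/w3 tri",tri(ray(w3,*h[0]),ray(t,320.5,190)))
a=onz(w3,315,135.5,144);b=onz(w3,315.7,157,144);print("strip",a,b,np.degrees(np.arctan2(*(b-a)[[1,0]])))
print("rim/window",onz(w3,215,206,94))
# cover holes from w2 and w3
for n,q in(("h2 w2",(476,6)),("h1 w2",(493,99))):
    c=cen(w2["color"],*q,5,-1);print(n,np.round(c,1),onz(w2,*c,6))
c=cen(w3["color"],140+702/2,20+29/2,5,-1);print("h w3",onz(w3,*c,6))
E
```

```text
pa [281.9 169.7] [280.7  60.1] (array([ 504.6, -133.8,  160.7]), [0.1, 0.1]) 3v (array([ 504.9, -133.1,  162.4]), [0.7, 0.5, 1.0]) z162: [ 504.4 -133.7  162. ] [ 505.  -133.6  162. ]
pb [351.8 290. ] [356.5 200.6] (array([ 682.3, -120.1,  149.7]), [0.9, 0.9]) 3v (array([ 676.8, -118.8,  160. ]), [1.3, 2.8, 2.1]) z162: [ 674.3 -119.3  162. ] [ 679.  -119.4  162. ]
cap ((314.5901184082031, 134.19741821289062), 23.251972198486328) ((314.4139099121094, 134.1930694580078), (45.45001220703125, 46.218196868896484), 111.02369689941406) [ 594.  -133.6  144. ] top/w3 tri (array([ 593.9, -132.8,  136.8]), [1.1, 1.1])
strip [ 595.6 -133.6  144. ] [ 618.4 -142.7  144. ] -21.758069268057483
rim/window [ 628.9 -300.9   94. ]
h2 w2 [477.    5.8] [381.8 265.4   6. ]
h1 w2 [493.4  99.2] [547. 223.   6.]
h w3 [546.6 223.4   6. ]
```

move_arm:
  plan:
    - {"tx": 1.22,"ty": -0.12,"tz": 3,"wx": 0,"wy": 0,"wz": 0}
    - {"tx": 1.22,"ty": -0.12,"tz": 3,"wx": 0,"wy": 0,"wz": 0}
    - {"tx": 1.22,"ty": -0.13,"tz": 3,"wx": 0,"wy": 0,"wz": 0}
    - {"tx": 1.22,"ty": -0.12,"tz": 3,"wx": 0,"wy": 0,"wz": 0}
    - {"tx": 0,"ty": 0,"tz": 0,"wx": 0,"wy": 0,"wz": 0}
    - {"tx": 0,"ty": 0,"tz": 0,"wx": 0,"wy": 0,"wz": 0}
    - {"tx": 0,"ty": 0,"tz": 0,"wx": 0,"wy": 0,"wz": 0}
    - {"tx": 0,"ty": 0,"tz": 0,"wx": 0,"wy": 0,"wz": 0}
  gripper: 7.2
  force: 20

```text
time_s: 3.8
ee_pos: [597.4, -135.2, 205.4]
ee_rot: [179.9, 0.4, 156.5]
force: [0.4, 0.3, 0.5]
gripper_width: 72.2
gripper_force: 0.0
```

```bash
python3 -c "
from go import *
delta([594,-133.6,119],156.5);print(env.state()['gripper_width'])"
```

```text
t=3.80 pos [ 597.4 -135.2  205.4] rot [179.93   0.4  156.48] tool cm [ 4.340e-01 -4.000e-03  8.633e+00]
rotvec [ 0.0013  0.0069 -0.0004]
72.18595392102077
```

move_arm:
  plan:
    - {"tx": 0.3,"ty": 0,"tz": 0.8,"wx": 0,"wy": 0,"wz": 0}
    - {"tx": 0,"ty": 0,"tz": 1.3,"wx": 0,"wy": 0,"wz": 0}
    - {"tx": 0,"ty": 0,"tz": 1.3,"wx": 0,"wy": 0,"wz": 0}
    - {"tx": 0,"ty": 0,"tz": 1.3,"wx": 0,"wy": 0,"wz": 0}
    - {"tx": 0,"ty": 0,"tz": 1.3,"wx": 0,"wy": 0,"wz": 0}
    - {"tx": 0,"ty": 0,"tz": 1.3,"wx": 0,"wy": 0,"wz": 0}
    - {"tx": 0,"ty": 0,"tz": 1.3,"wx": 0,"wy": 0,"wz": 0}
    - {"tx": 0,"ty": 0,"tz": 0,"wx": 0,"wy": 0,"wz": 0}
    - {"tx": 0,"ty": 0,"tz": 0,"wx": 0,"wy": 0,"wz": 0}
    - {"tx": 0,"ty": 0,"tz": 0,"wx": 0,"wy": 0,"wz": 0}
    - {"tx": 0,"ty": 0,"tz": 0,"wx": 0,"wy": 0,"wz": 0}

```text
time_s: 4.72
ee_pos: [593.1, -133.7, 117.2]
ee_rot: [180.0, 0.1, 156.5]
force: [0.5, -0.4, -0.4]
gripper_width: 71.8
gripper_force: 0.0
```

move_arm:
  plan:
    - {"tx": 0,"ty": 0,"tz": 0,"wx": 0,"wy": 0,"wz": 0}
    - {"tx": 0,"ty": 0,"tz": 0,"wx": 0,"wy": 0,"wz": 0}
    - {"tx": 0,"ty": 0,"tz": 0,"wx": 0,"wy": 0,"wz": 0}
    - {"tx": 0,"ty": 0,"tz": 0,"wx": 0,"wy": 0,"wz": 0}
    - {"tx": 0,"ty": 0,"tz": 0,"wx": 0,"wy": 0,"wz": 0}
    - {"tx": 0,"ty": 0,"tz": 0,"wx": 0,"wy": 0,"wz": 0}
  gripper: 4.0
  force: 20

```text
time_s: 5.22
ee_pos: [592.7, -133.1, 116.5]
ee_rot: [179.9, 0.1, 156.5]
force: [0.9, 2.0, 2.5]
gripper_width: 53.6
gripper_force: 20.0
```

move_arm:
  plan:
    - {"tx": 0,"ty": 0,"tz": 0,"wx": 0,"wy": 0,"wz": 0.084}
    - {"tx": 0,"ty": 0,"tz": 0,"wx": 0,"wy": 0,"wz": 0.084}
    - {"tx": 0,"ty": 0,"tz": 0,"wx": 0,"wy": 0,"wz": 0.084}
    - {"tx": 0,"ty": 0,"tz": 0,"wx": 0,"wy": 0,"wz": 0.084}
    - {"tx": 0,"ty": 0,"tz": 0,"wx": 0,"wy": 0,"wz": 0.084}
    - {"tx": 0,"ty": 0,"tz": 0,"wx": 0,"wy": 0,"wz": 0.084}
    - {"tx": 0,"ty": 0,"tz": 0,"wx": 0,"wy": 0,"wz": 0.084}
    - {"tx": 0,"ty": 0,"tz": 0,"wx": 0,"wy": 0,"wz": 0.084}
    - {"tx": 0,"ty": 0,"tz": 0,"wx": 0,"wy": 0,"wz": 0.084}
    - {"tx": 0,"ty": 0,"tz": 0,"wx": 0,"wy": 0,"wz": 0.084}
    - {"tx": 0,"ty": 0,"tz": 0,"wx": 0,"wy": 0,"wz": 0.084}
    - {"tx": 0,"ty": 0,"tz": 0,"wx": 0,"wy": 0,"wz": 0}

```text
time_s: 6.22
ee_pos: [591.8, -135.2, 116.5]
ee_rot: [-179.9, 0.2, 103.5]
force: [-1.0, -3.9, 4.9]
gripper_width: 53.2
gripper_force: 20.0
```

move_arm:
  plan:
    - {"tx": 0,"ty": 0,"tz": 0,"wx": 0,"wy": 0,"wz": 0}
    - {"tx": 0,"ty": 0,"tz": 0,"wx": 0,"wy": 0,"wz": 0}
    - {"tx": 0,"ty": 0,"tz": 0,"wx": 0,"wy": 0,"wz": 0}

```text
time_s: 6.47
ee_pos: [591.9, -134.8, 116.5]
ee_rot: [-180.0, 0.1, 103.7]
force: [-2.8, -4.1, 5.0]
gripper_width: 53.4
gripper_force: 20.0
```

move_arm:
  plan:
    - {"tx": 0,"ty": 0,"tz": 0,"wx": 0,"wy": 0,"wz": 0}
    - {"tx": 0,"ty": 0,"tz": 0,"wx": 0,"wy": 0,"wz": 0}
    - {"tx": 0,"ty": 0,"tz": 0,"wx": 0,"wy": 0,"wz": 0}
    - {"tx": 0,"ty": 0,"tz": 0,"wx": 0,"wy": 0,"wz": 0}
  gripper: 7.0

```text
time_s: 6.8
ee_pos: [592.0, -133.0, 115.4]
ee_rot: [-180.0, -0.1, 103.6]
force: [-0.8, 0.5, 0.3]
gripper_width: 69.8
gripper_force: 0.0
```

move_arm:
  plan:
    - {"tx": 0,"ty": 0,"tz": -0.5,"wx": 0,"wy": 0,"wz": 0}
    - {"tx": 0,"ty": 0,"tz": -1.5,"wx": 0,"wy": 0,"wz": 0}
    - {"tx": 0,"ty": 0,"tz": -2.5,"wx": 0,"wy": 0,"wz": 0}
    - {"tx": 0,"ty": 0,"tz": -3.5,"wx": 0,"wy": 0,"wz": 0}
    - {"tx": 0,"ty": 0,"tz": -3.5,"wx": 0,"wy": 0,"wz": 0}
    - {"tx": -1.5,"ty": 0,"tz": -3.5,"wx": 0,"wy": 0,"wz": 0}
    - {"tx": -3,"ty": 0,"tz": -3,"wx": 0,"wy": 0,"wz": 0}
    - {"tx": 0,"ty": 0,"tz": 0,"wx": 0,"wy": 0,"wz": 0}
    - {"tx": 0,"ty": 0,"tz": 0,"wx": 0,"wy": 0,"wz": 0}
    - {"tx": 0,"ty": 0,"tz": 0,"wx": 0,"wy": 0,"wz": 0}

```text
time_s: 7.63
ee_pos: [602.0, -176.3, 294.5]
ee_rot: [-179.9, -0.1, 103.5]
force: [0.8, -0.4, 0.0]
gripper_width: 70.0
gripper_force: 0.0
```

```bash
python3 - <<'E'
from go import *
import pickle
t=dict(grab_frame("wrist"));t["fish"]=True;tp=dict(grab_frame("top"));pickle.dump((t,tp),open("w4.pkl","wb"))
o=np.zeros((420,800,3),np.uint8);o[:,:480]=cv2.resize(np.clip(t["color"][20:230,180:420,::-1]*1.3,0,255).astype(np.uint8),(480,420),interpolation=3)
o[:400,482:802]=cv2.resize(np.clip(tp["color"][140:240,275:355,::-1]*1.5,0,255).astype(np.uint8),(320,400),interpolation=3)[:,:318]
cv2.imwrite("pics/w4.png",o);delta([463.6,244.5,200],75)
E
```

```text
t=7.73 pos [ 601.7 -175.8  293.6] rot [-1.7983e+02 -1.3000e-01  1.0356e+02] tool cm [44.076 -3.543  9.472]
rotvec [-0.0035 -0.0015  0.4984]
```

View pics/w4.png

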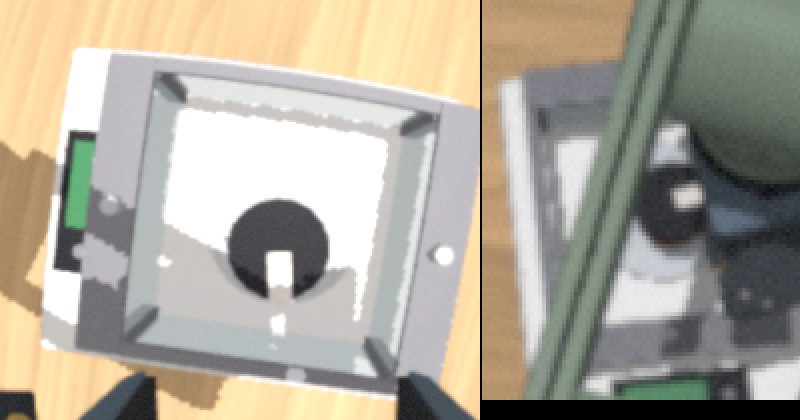

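The jar has turned and its strip now runs down in the wrist view, from (320,145) to (320,168). Pin a is at (235,122) and pin b at (401,147). I'll check the numbers before leaving.

```bash
python3 - <<'E'
from m import *
w,_=pickle.load(open("w4.pkl","rb"))
for n,q in(("pa",(235,122.5)),("pb",(401.5,147.5))):
    c=cen(w["color"],*q,5,1);print(n,np.round(c,1),onz(w,*c,162),onz(w,*q,162))
c=onz(w,180+279/2,20+248/2,144);a=onz(w,180+280/2,20+252/2,144);b=onz(w,180+281/2,20+297/2,144)
print("jar",c,"strip",a,b,np.degrees(np.arctan2(*(b-c)[[1,0]])),np.degrees(np.arctan2(*(b-a)[[1,0]])))
E
```

```text
pa [235.2 118.5] [ 505.6 -129.9  162. ] [ 506.3 -133.9  162. ]
pb [401.6 147.3] [ 674.2 -119.3  162. ] [ 674.1 -119.5  162. ]
jar [ 593.8 -137.8  144. ] strip [ 594.8 -139.8  144. ] [ 600.9 -162.7  144. ] -74.08499973522461 -75.08415655877515
```

move_arm:
  plan:
    - {"tx": 3.67,"ty": -0.3,"tz": 0.5,"wx": 0,"wy": 0,"wz": 0}
    - {"tx": 3.67,"ty": -0.3,"tz": 0.5,"wx": 0,"wy": 0,"wz": 0}
    - {"tx": 3.67,"ty": -0.3,"tz": 0.5,"wx": 0,"wy": 0,"wz": 0}
    - {"tx": 3.67,"ty": -0.3,"tz": 0.5,"wx": 0,"wy": 0,"wz": 0}
    - {"tx": 3.67,"ty": -0.3,"tz": 0.5,"wx": 0,"wy": 0,"wz": 0}
    - {"tx": 3.67,"ty": -0.3,"tz": 0.5,"wx": 0,"wy": 0,"wz": 0}
    - {"tx": 3.67,"ty": -0.3,"tz": 0.5,"wx": 0,"wy": 0,"wz": 0}
    - {"tx": 3.67,"ty": -0.3,"tz": 0.5,"wx": 0,"wy": 0,"wz": 0}
    - {"tx": 3.67,"ty": -0.3,"tz": 0.5,"wx": 0,"wy": 0,"wz": 0}
    - {"tx": 3.67,"ty": -0.3,"tz": 0.5,"wx": 0,"wy": 0,"wz": 0}
    - {"tx": 3.67,"ty": -0.3,"tz": 0.5,"wx": 0,"wy": 0,"wz": 0}
    - {"tx": 3.67,"ty": -0.3,"tz": 0.5,"wx": 0,"wy": 0,"wz": 0}
  gripper: 6.0

```text
time_s: 8.73
ee_pos: [462.4, 244.8, 234.0]
ee_rot: [-179.9, 0.0, 103.6]
force: [1.0, -0.1, 0.1]
gripper_width: 59.7
gripper_force: 0.0
```

move_arm:
  plan:
    - {"tx": 0,"ty": 0,"tz": 0.5,"wx": 0,"wy": 0,"wz": -0.12}
    - {"tx": 0,"ty": 0,"tz": 0.5,"wx": 0,"wy": 0,"wz": -0.12}
    - {"tx": 0,"ty": 0,"tz": 0.5,"wx": 0,"wy": 0,"wz": -0.12}
    - {"tx": 0,"ty": 0,"tz": 0.5,"wx": 0,"wy": 0,"wz": -0.12}
    - {"tx": 0,"ty": 0,"tz": 0.5,"wx": 0,"wy": 0,"wz": -0.12}
    - {"tx": 0,"ty": 0,"tz": 0.5,"wx": 0,"wy": 0,"wz": -0.12}
    - {"tx": 0,"ty": 0,"tz": 0.5,"wx": 0,"wy": 0,"wz": -0.12}
    - {"tx": 0,"ty": 0,"tz": 0.5,"wx": 0,"wy": 0,"wz": -0.12}
    - {"tx": 0,"ty": 0,"tz": 0.5,"wx": 0,"wy": 0,"wz": -0.12}
    - {"tx": 0,"ty": 0,"tz": 0,"wx": 0,"wy": 0,"wz": 0}
    - {"tx": 0,"ty": 0,"tz": 0,"wx": 0,"wy": 0,"wz": 0}
    - {"tx": 0,"ty": 0,"tz": 0,"wx": 0,"wy": 0,"wz": 0}

```text
time_s: 9.73
ee_pos: [464.1, 243.2, 190.1]
ee_rot: [-180.0, -0.0, 165.3]
force: [0.5, -0.8, 0.9]
gripper_width: 59.8
gripper_force: 0.0
```

```bash
python3 - <<'E'
from go import *
import pickle
t=dict(grab_frame("wrist"));t["fish"]=True;pickle.dump(t,open("w5.pkl","wb"))
cv2.imwrite("pics/w5.png",np.clip(t["color"][:,:,::-1]*1.2,0,255).astype(np.uint8));delta([464.2,244.9,120],165.5)
E
```

```text
t=9.78 pos [464.3 243.3 190.4] rot [-1.8000e+02 -1.0000e-02  1.6531e+02] tool cm [0.053 0.156 7.036]
rotvec [-0.0001 -0.0002 -0.0033]
```

View pics/w5.png

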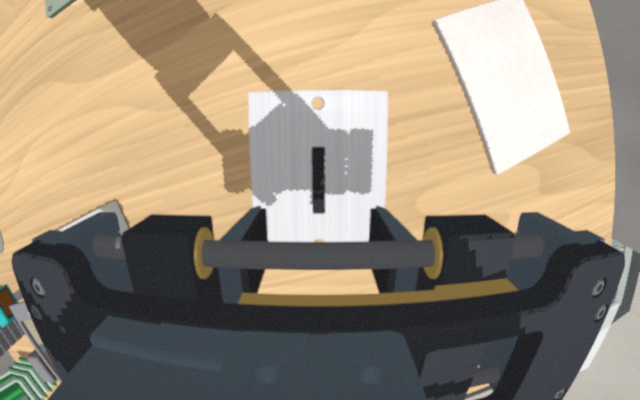

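The picture shows the handle from (318,148) to (318,212), square to the fingers and centred between them, with one hole at (318,103).

```bash
python3 - <<'E'
from m import *
from go import delta
w=pickle.load(open("w5.pkl","rb"));w2=pickle.load(open("w2.pkl","rb"))
c=cen(w["color"],318,103,7,-1);c2=(477,5.8);print(np.round(c,1),onz(w,*c,6),tri(ray(w,*c),ray(w2,*c2)))
g=w["color"].astype(int).mean(2);m=(g<60).astype(np.uint8);m[:140]=0;m[222:]=0;m[:,:300]=0;m[:,340:]=0
r=cv2.minAreaRect(cv2.findNonZero(m));print(r,onz(w,*r[0],40))
for q in((318,149),(318.5,212)):print(onz(w,*q,40))
c=onz(w,*r[0],40);delta([c[0],c[1],13.5],165.5)
E
```

```text
[321.3 103.9] [383.9 266.9   6. ] (array([382.7, 266.7,   4.5]), [1.1, 1.1])
((317.5, 179.5), (63.0, 11.0), 90.0) [461.1 242.2  40. ]
[430. 251.  40.]
[496.1 234.1  40. ]
t=9.78 pos [464.3 243.3 190.4] rot [-1.8000e+02 -1.0000e-02  1.6531e+02] tool cm [ 0.282 -0.183 17.686]
rotvec [-0.0001 -0.0002 -0.0033]
```

move_arm:
  plan:
    - {"tx": 0.1,"ty": 0,"tz": 2,"wx": 0,"wy": 0,"wz": 0}
    - {"tx": 0,"ty": 0,"tz": 2.5,"wx": 0,"wy": 0,"wz": 0}
    - {"tx": 0,"ty": 0,"tz": 2.5,"wx": 0,"wy": 0,"wz": 0}
    - {"tx": 0,"ty": 0,"tz": 2.5,"wx": 0,"wy": 0,"wz": 0}
    - {"tx": 0,"ty": 0,"tz": 2.5,"wx": 0,"wy": 0,"wz": 0}
    - {"tx": 0,"ty": 0,"tz": 2,"wx": 0,"wy": 0,"wz": 0}
    - {"tx": 0,"ty": 0,"tz": 1.5,"wx": 0,"wy": 0,"wz": 0}
    - {"tx": 0,"ty": 0,"tz": 1,"wx": 0,"wy": 0,"wz": 0}
    - {"tx": 0,"ty": 0,"tz": 0.7,"wx": 0,"wy": 0,"wz": 0}
    - {"tx": 0,"ty": 0,"tz": 0,"wx": 0,"wy": 0,"wz": 0}
    - {"tx": 0,"ty": 0,"tz": 0,"wx": 0,"wy": 0,"wz": 0}
    - {"tx": 0,"ty": 0,"tz": 0,"wx": 0,"wy": 0,"wz": 0}
  gripper: 5

```text
time_s: 10.78
ee_pos: [464.4, 243.7, 19.3]
ee_rot: [179.9, 0.1, 165.4]
force: [0.0, -0.8, 0.5]
gripper_width: 49.9
gripper_force: 0.0
```

```bash
python3 -c "
from go import *
delta([463,243.5,14],165.5)"
```

```text
t=10.78 pos [464.4 243.7  19.3] rot [1.7992e+02 9.0000e-02 1.6538e+02] tool cm [ 0.129 -0.058  0.534]
rotvec [ 0.0014  0.0015 -0.002 ]
```

move_arm:
  plan:
    - {"tx": 0,"ty": 0,"tz": 0.5,"wx": 0,"wy": 0,"wz": 0}
    - {"tx": 0,"ty": 0,"tz": 0,"wx": 0,"wy": 0,"wz": 0}

```text
time_s: 10.95
ee_pos: [463.7, 243.4, 13.5]
ee_rot: [180.0, 0.0, 165.4]
force: [-0.4, 0.4, -0.2]
gripper_width: 49.8
gripper_force: 0.0
```

move_arm:
  plan:
    - {"tx": 0,"ty": 0,"tz": 0,"wx": 0,"wy": 0,"wz": 0}
    - {"tx": 0,"ty": 0,"tz": 0,"wx": 0,"wy": 0,"wz": 0}
    - {"tx": 0,"ty": 0,"tz": 0,"wx": 0,"wy": 0,"wz": 0}
    - {"tx": 0,"ty": 0,"tz": 0,"wx": 0,"wy": 0,"wz": 0}
    - {"tx": 0,"ty": 0,"tz": 0,"wx": 0,"wy": 0,"wz": 0}
    - {"tx": 0,"ty": 0,"tz": 0,"wx": 0,"wy": 0,"wz": 0}
    - {"tx": 0,"ty": 0,"tz": 0,"wx": 0,"wy": 0,"wz": 0}
    - {"tx": 0,"ty": 0,"tz": 0,"wx": 0,"wy": 0,"wz": 0}
  gripper: 0.5
  force: 40

```text
time_s: 11.62
ee_pos: [463.7, 243.4, 13.5]
ee_rot: [180.0, 0.0, 165.4]
force: [0.1, -0.1, 1.0]
gripper_width: 13.6
gripper_force: 40.0
```

move_arm:
  plan:
    - {"tx": 0,"ty": 0,"tz": -0.7,"wx": 0,"wy": 0,"wz": 0}
    - {"tx": 0,"ty": 0,"tz": -1.3,"wx": 0,"wy": 0,"wz": 0}
    - {"tx": 0,"ty": 0,"tz": -2,"wx": 0,"wy": 0,"wz": 0}
    - {"tx": 0,"ty": 0,"tz": -2.5,"wx": 0,"wy": 0,"wz": 0}
    - {"tx": 0,"ty": 0,"tz": -3,"wx": 0,"wy": 0,"wz": 0}
    - {"tx": 0,"ty": 0,"tz": -3,"wx": 0,"wy": 0,"wz": 0}
    - {"tx": 0,"ty": 0,"tz": -3,"wx": 0,"wy": 0,"wz": 0}
    - {"tx": 0,"ty": 0,"tz": -2.5,"wx": 0,"wy": 0,"wz": 0}
    - {"tx": 0,"ty": 0,"tz": -2,"wx": 0,"wy": 0,"wz": 0}
    - {"tx": 0,"ty": 0,"tz": -1.5,"wx": 0,"wy": 0,"wz": 0}
    - {"tx": 0,"ty": 0,"tz": -1,"wx": 0,"wy": 0,"wz": 0}
    - {"tx": 0,"ty": 0,"tz": 0,"wx": 0,"wy": 0,"wz": 0}

```text
time_s: 12.62
ee_pos: [464.2, 243.6, 240.2]
ee_rot: [179.9, 0.1, 165.4]
force: [0.6, -0.1, -4.2]
gripper_width: 13.8
gripper_force: 40.0
```

move_arm:
  plan:
    - {"tx": -0.9,"ty": -1.36,"tz": 0,"wx": 0,"wy": 0,"wz": 0}
    - {"tx": -1.8,"ty": -2.72,"tz": 0,"wx": 0,"wy": 0,"wz": 0}
    - {"tx": -2.1,"ty": -3.2,"tz": 0,"wx": 0,"wy": 0,"wz": 0}
    - {"tx": -2.1,"ty": -3.2,"tz": 0,"wx": 0,"wy": 0,"wz": 0}
    - {"tx": -2.1,"ty": -3.2,"tz": 0,"wx": 0,"wy": 0,"wz": 0}
    - {"tx": -2.1,"ty": -3.2,"tz": 0,"wx": 0,"wy": 0,"wz": 0}
    - {"tx": -2.1,"ty": -3.2,"tz": 0,"wx": 0,"wy": 0,"wz": 0}
    - {"tx": -2.1,"ty": -3.2,"tz": 0,"wx": 0,"wy": 0,"wz": 0}
    - {"tx": -2.1,"ty": -3.2,"tz": 0,"wx": 0,"wy": 0,"wz": 0}
    - {"tx": -2.1,"ty": -3.2,"tz": 0,"wx": 0,"wy": 0,"wz": 0}
    - {"tx": -1.3,"ty": -1.9,"tz": 0,"wx": 0,"wy": 0,"wz": 0}
    - {"tx": -0.7,"ty": -1.0,"tz": 0,"wx": 0,"wy": 0,"wz": 0}

```text
time_s: 13.62
ee_pos: [589.4, -129.4, 236.0]
ee_rot: [-179.9, -0.2, 165.2]
force: [-0.4, 0.6, -4.1]
gripper_width: 13.7
gripper_force: 40.0
```

move_arm:
  plan:
    - {"tx": 0,"ty": 0,"tz": 0,"wx": 0,"wy": 0,"wz": -0.04}
    - {"tx": 0,"ty": 0,"tz": 0,"wx": 0,"wy": 0,"wz": -0.06}
    - {"tx": 0,"ty": 0,"tz": 0,"wx": 0,"wy": 0,"wz": -0.07}
    - {"tx": 0,"ty": 0,"tz": 0,"wx": 0,"wy": 0,"wz": -0.07}
    - {"tx": 0,"ty": 0,"tz": 0,"wx": 0,"wy": 0,"wz": -0.058}
    - {"tx": 0,"ty": 0,"tz": 0,"wx": 0,"wy": 0,"wz": -0.04}
    - {"tx": 0,"ty": 0,"tz": 0,"wx": 0,"wy": 0,"wz": 0}
    - {"tx": 0,"ty": 0,"tz": 0,"wx": 0,"wy": 0,"wz": 0}
    - {"tx": 0,"ty": 0,"tz": 0,"wx": 0,"wy": 0,"wz": 0}
    - {"tx": 0,"ty": 0,"tz": 0,"wx": 0,"wy": 0,"wz": 0}

```text
time_s: 14.45
ee_pos: [589.4, -125.8, 238.0]
ee_rot: [180.0, -0.0, -175.3]
force: [-0.3, 0.1, -4.3]
gripper_width: 13.8
gripper_force: 40.0
```

```bash
python3 - <<'E'
from go import *
import pickle
t=dict(grab_frame("wrist"));t["fish"]=True;pickle.dump(t,open("w6.pkl","wb"))
o=np.clip(t["color"][:,:,::-1]*1.2,0,255).astype(np.uint8)
cv2.imwrite("pics/w6.png",cv2.resize(o[:260,150:490],(782,598),interpolation=3));delta([589.6,-126.5,190],184.8);print(env.state()["force"],env.state()["torque"])
E
```

```text
t=14.50 pos [ 589.4 -125.9  238.1] rot [ 1.7998e+02 -3.0000e-02 -1.7525e+02] tool cm [-0.016 -0.06   4.812]
rotvec [ 0.0004 -0.0005 -0.0009]
[-0.6229489  -0.20615103 -4.36231451] [-0.01289329 -0.00999968 -0.0141839 ]
```

View pics/w6.png

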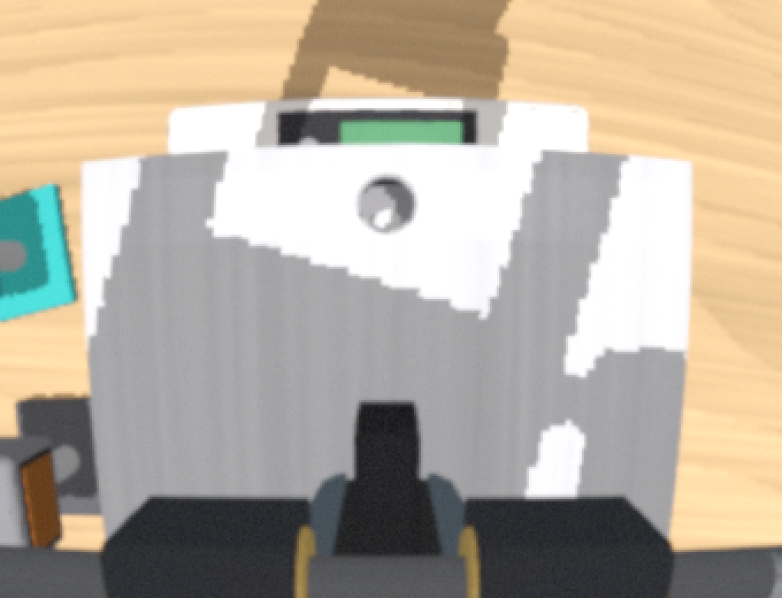

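The hole at pin a is at pixel (317.8,88.7), and the pin is visible through it. That gives the cover's position in the grip.

```bash
python3 - <<'E'
from m import *
from go import *
w=pickle.load(open("w6.pkl","rb"));s=env.state()
g=w["color"].astype(int).mean(2)[75:102,303:333];print(g.astype(int)[3:24,4:26].tolist()) if 0 else None
m=(g<170).astype(np.uint8);n,l,st,c=cv2.connectedComponentsWithStats(m);print(st,c+[303,75])
k=1+np.argmax(st[1:,4]);ct=cv2.findContours((l==k).astype(np.uint8),0,2)[0][0];hc=cv2.minEnclosingCircle(cv2.convexHull(ct));u,v=hc[0][0]+303,hc[0][1]+75
z=s["ee_pos"][2]-13.5+6
print("circ",u,v,hc[1]);p=onz(w,u,v,z);p2=onz(w,317.8,88.7,z);print(p,p2)
R=Ro.from_euler("xyz",s["ee_rot"],degrees=True)
for q in(p,p2):print("hole in tool",R.inv().apply(q-s["ee_pos"]).round(1))
E
```

```text
[[  0   0  30  27 387]
 [  3   1  25  25 423]] [[316.95348837  88.6124031 ]
 [318.          87.43971631]]
circ 317.7207794189453 88.4220781326294 12.583185195922852
[ 505.5 -134.1  230.6] [ 505.6 -134.   230.6]
hole in tool [84.3 -1.2  7.6]
hole in tool [84.2 -1.1  7.6]
```

move_arm:
  plan:
    - {"tx": 0,"ty": 0,"tz": 1.0,"wx": 0,"wy": 0,"wz": 0}
    - {"tx": 0,"ty": 0,"tz": 1.3,"wx": 0,"wy": 0,"wz": 0}
    - {"tx": 0,"ty": 0,"tz": 1.3,"wx": 0,"wy": 0,"wz": 0}
    - {"tx": 0,"ty": 0,"tz": 1.0,"wx": 0,"wy": 0,"wz": 0}
    - {"tx": 0,"ty": 0,"tz": 0.7,"wx": 0,"wy": 0,"wz": 0}
    - {"tx": 0,"ty": 0,"tz": 0.4,"wx": 0,"wy": 0,"wz": 0}
    - {"tx": 0,"ty": 0,"tz": 0,"wx": 0,"wy": 0,"wz": 0}
    - {"tx": 0,"ty": 0,"tz": 0,"wx": 0,"wy": 0,"wz": 0}
    - {"tx": 0,"ty": 0,"tz": 0,"wx": 0,"wy": 0,"wz": 0}

```text
time_s: 15.25
ee_pos: [590.1, -126.3, 182.1]
ee_rot: [-180.0, 0.1, -175.2]
force: [-0.2, -0.6, -4.1]
gripper_width: 14.1
gripper_force: 40.0
```

move_arm:
  plan:
    - {"tx": 0,"ty": 0,"tz": 0.15,"wx": 0,"wy": 0,"wz": 0}
    - {"tx": 0,"ty": 0,"tz": 0.15,"wx": 0,"wy": 0,"wz": 0}
    - {"tx": 0,"ty": 0,"tz": 0.15,"wx": 0,"wy": 0,"wz": 0}
    - {"tx": 0,"ty": 0,"tz": 0.15,"wx": 0,"wy": 0,"wz": 0}
    - {"tx": 0,"ty": 0,"tz": 0,"wx": 0,"wy": 0,"wz": 0}
    - {"tx": 0,"ty": 0,"tz": 0,"wx": 0,"wy": 0,"wz": 0}

```text
time_s: 15.75
ee_pos: [589.5, -126.1, 175.2]
ee_rot: [180.0, -0.0, -175.2]
force: [0.1, 0.6, -3.7]
gripper_width: 13.9
gripper_force: 40.0
```

```bash
python3 -c "
from go import *
delta([589.6,-126,163.5],184.75);s=env.state();print(s['force'],s['torque'])"
```

```text
t=15.75 pos [ 589.5 -126.1  175.2] rot [ 1.7999e+02 -2.0000e-02 -1.7523e+02] tool cm [-0.015  0.011  1.173]
rotvec [ 0.0002 -0.0003  0.0003]
[ 0.14944043  0.58854913 -3.65061363] [0.05880995 0.00426887 0.01706856]
```

move_arm:
  plan:
    - {"tx": 0,"ty": 0,"tz": 0.1,"wx": 0,"wy": 0,"wz": 0}
    - {"tx": 0,"ty": 0,"tz": 0.1,"wx": 0,"wy": 0,"wz": 0}
    - {"tx": 0,"ty": 0,"tz": 0.1,"wx": 0,"wy": 0,"wz": 0}
    - {"tx": 0,"ty": 0,"tz": 0,"wx": 0,"wy": 0,"wz": 0}
    - {"tx": 0,"ty": 0,"tz": 0,"wx": 0,"wy": 0,"wz": 0}

```text
time_s: 16.17
ee_pos: [589.5, -126.1, 172.3]
ee_rot: [180.0, -0.0, -175.2]
force: [-0.1, 0.4, -3.7]
gripper_width: 13.5
gripper_force: 40.0
```

```bash
python3 -c "
from go import *
delta([589.6,-126,163.5],184.75);s=env.state();print(s['force'],s['torque'])"
```

```text
t=16.17 pos [ 589.5 -126.1  172.3] rot [ 1.7999e+02 -1.0000e-02 -1.7523e+02] tool cm [-0.009  0.011  0.88 ]
rotvec [ 0.0002 -0.0001  0.0003]
[-0.13771788  0.41897875 -3.66522784] [0.02595674 0.03655579 0.02000649]
```

move_arm:
  plan:
    - {"tx": 0,"ty": 0,"tz": 0.15,"wx": 0,"wy": 0,"wz": 0}
    - {"tx": 0,"ty": 0,"tz": 0.15,"wx": 0,"wy": 0,"wz": 0}
    - {"tx": 0,"ty": 0,"tz": 0.15,"wx": 0,"wy": 0,"wz": 0}
    - {"tx": 0,"ty": 0,"tz": 0.15,"wx": 0,"wy": 0,"wz": 0}
    - {"tx": 0,"ty": 0,"tz": 0.1,"wx": 0,"wy": 0,"wz": 0}
    - {"tx": 0,"ty": 0,"tz": 0.1,"wx": 0,"wy": 0,"wz": 0}
    - {"tx": 0,"ty": 0,"tz": 0,"wx": 0,"wy": 0,"wz": 0}
    - {"tx": 0,"ty": 0,"tz": 0,"wx": 0,"wy": 0,"wz": 0}

```text
time_s: 16.83
ee_pos: [589.5, -126.1, 164.3]
ee_rot: [180.0, -0.0, -175.2]
force: [0.5, 0.7, -4.0]
gripper_width: 13.4
gripper_force: 40.0
```

```bash
python3 -c "
from go import *
delta([589.6,-126,163.5],184.75);s=env.state();print(s['force'],s['torque'])"
```

```text
t=16.83 pos [ 589.5 -126.1  164.3] rot [ 179.99   -0.   -175.23] tool cm [-0.006  0.012  0.082]
rotvec [ 0.0001 -0.0001  0.0003]
[ 0.54057411  0.73830225 -4.00866836] [ 0.005346    0.09534002 -0.00638539]
```

Next I'll lower it the last millimetre until the rim carries the load.

move_arm:
  plan:
    - {"tx": 0,"ty": 0,"tz": 0.05,"wx": 0,"wy": 0,"wz": 0}
    - {"tx": 0,"ty": 0,"tz": 0.05,"wx": 0,"wy": 0,"wz": 0}
    - {"tx": 0,"ty": 0,"tz": 0.03,"wx": 0,"wy": 0,"wz": 0}
    - {"tx": 0,"ty": 0,"tz": 0,"wx": 0,"wy": 0,"wz": 0}
    - {"tx": 0,"ty": 0,"tz": 0,"wx": 0,"wy": 0,"wz": 0}

```text
time_s: 17.25
ee_pos: [589.7, -126.2, 163.5]
ee_rot: [-180.0, 0.0, -175.2]
force: [-0.5, -0.2, -2.7]
gripper_width: 13.9
gripper_force: 40.0
```

move_arm:
  plan:
    - {"tx": 0,"ty": 0,"tz": 0.05,"wx": 0,"wy": 0,"wz": 0}
    - {"tx": 0,"ty": 0,"tz": 0,"wx": 0,"wy": 0,"wz": 0}
    - {"tx": 0,"ty": 0,"tz": 0,"wx": 0,"wy": 0,"wz": 0}

```text
time_s: 17.5
ee_pos: [589.7, -126.2, 163.5]
ee_rot: [-180.0, 0.1, -175.2]
force: [-2.1, 0.7, 4.7]
gripper_width: 13.5
gripper_force: 40.0
```

move_arm:
  plan:
    - {"tx": 0,"ty": 0,"tz": 0,"wx": 0,"wy": 0,"wz": 0}
    - {"tx": 0,"ty": 0,"tz": 0,"wx": 0,"wy": 0,"wz": 0}
    - {"tx": 0,"ty": 0,"tz": 0,"wx": 0,"wy": 0,"wz": 0}
    - {"tx": 0,"ty": 0,"tz": 0,"wx": 0,"wy": 0,"wz": 0}
    - {"tx": 0,"ty": 0,"tz": 0,"wx": 0,"wy": 0,"wz": 0}
  gripper: 5

```text
time_s: 17.92
ee_pos: [589.7, -126.2, 162.4]
ee_rot: [180.0, 0.0, -175.2]
force: [-0.0, 0.1, -0.5]
gripper_width: 43.8
gripper_force: 0.0
```

move_arm:
  plan:
    - {"tx": 0,"ty": 0,"tz": -0.5,"wx": 0,"wy": 0,"wz": 0}
    - {"tx": 0,"ty": 0,"tz": -1,"wx": 0,"wy": 0,"wz": 0}
    - {"tx": 0,"ty": 0,"tz": -2,"wx": 0,"wy": 0,"wz": 0}
    - {"tx": 0,"ty": 0,"tz": -3,"wx": 0,"wy": 0,"wz": 0}
    - {"tx": -1.5,"ty": 0,"tz": -3,"wx": 0,"wy": 0,"wz": 0}
    - {"tx": -3,"ty": 0,"tz": -3,"wx": 0,"wy": 0,"wz": 0}
    - {"tx": -3,"ty": 0,"tz": -2,"wx": 0,"wy": 0,"wz": 0}
    - {"tx": -3,"ty": 0,"tz": 0,"wx": 0,"wy": 0,"wz": 0}
    - {"tx": -3,"ty": 0,"tz": 0,"wx": 0,"wy": 0,"wz": 0}
    - {"tx": 0,"ty": 0,"tz": 0,"wx": 0,"wy": 0,"wz": 0}
    - {"tx": 0,"ty": 0,"tz": 0,"wx": 0,"wy": 0,"wz": 0}
    - {"tx": 0,"ty": 0,"tz": 0,"wx": 0,"wy": 0,"wz": 0}

```text
time_s: 18.92
ee_pos: [722.9, -115.0, 307.3]
ee_rot: [180.0, -0.0, -175.2]
force: [0.6, 0.2, -0.1]
gripper_width: 50.2
gripper_force: 0.0
```

```bash
python3 - <<'E'
from go import *
import pickle
t=dict(grab_frame("wrist"));t["fish"]=True;s=dict(grab_frame("scene"));pickle.dump((t,s),open("w7.pkl","wb"))
o=np.zeros((400,800,3),np.uint8);o[:,:520]=cv2.resize(t["color"][:240,160:472,::-1],(520,400),interpolation=3)
o[:,522:]=cv2.resize(np.clip(s["color"][140:270,245:335,::-1]*1.6,0,255).astype(np.uint8),(278,400),interpolation=3)
cv2.imwrite("pics/w7.png",o)
E
```

```text
(no output)
```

View pics/w7.png

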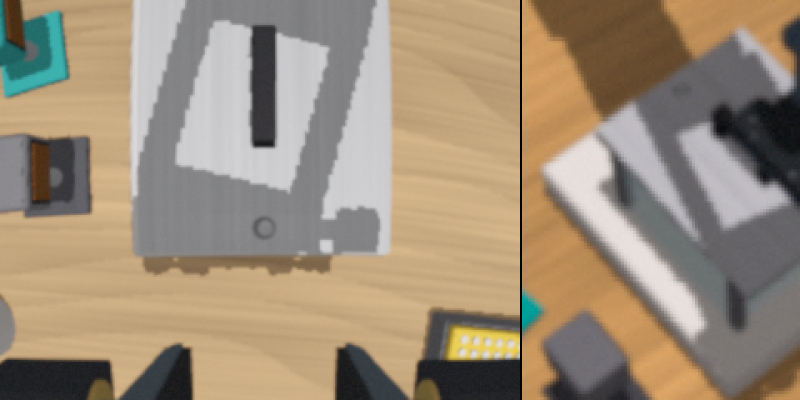

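The plate lies flush on the shield, and pin b sits centred in its hole at crop (264,228). The scene view agrees. I'll check the window bearing once more and hand in if it holds.

```bash
python3 - <<'E'
from go import *
import pickle
t,_=pickle.load(open("w7.pkl","rb"))
p=onz(t,160+48*.6,168*.6,94);j=np.array([593.5,-135.5]);d=p[:2]-j;b=np.degrees(np.arctan2(d[1],d[0]));off=np.hypot(*d)*np.sin(np.radians(b+74.5))
print(p,b,off,env.state()["force"])
if abs(off)<35: print(env.job_done())
E
```

```text
[ 640.8 -291.3   94. ] -73.1120063074593 3.9439814437753826 [-0.23817562  0.72121139  1.01850062]
the job is handed in; nothing more can be done
None
```

The job is handed in at about 19 s of the 72 s allowed: the jar stands on the pan with its label about 4 mm off the reader's centre line, the cover lies home over the pins and is released, and the tip box and flask were not touched; the hand-in did not report the judged result.

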